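Uncover and close a denture flask

ROBOT

A 7-joint arm with a two-finger parallel gripper is mounted at the origin on a cart in front of the work surface, level with it; the furniture and walls round the work are solid. World frame = base frame: x ahead of the robot, y to its left, z up, the work surface at z = 0. Lengths are in m, angles in rad, forces in N, time in s.
With the tool pointing down it reaches from about 0.425 to 0.925 m from the base axis. Payload 6.8 kg.
Tool frame: the origin (TCP) lies on the centre line of the jaws, within the pads' length; the fingertips stand 19 mm ahead of it and the grasp point (between the pads) is the TCP; z points along the fingers, y is the line along which they close (so a half turn about z gives the same grasp; the last joint's range is limited). The gripper opens to 88 mm and grips with 3 to 60 N. Pads are 20 mm wide; open, the fingers measure 115 mm over their backs; the gripper's body (75 mm by 178 mm) begins 61 mm behind the grasp point.
Start: joints at [-1.421, 0.477, 0.022, 1.555, -0.011, 1.109, -0.083], TCP at [0.172, 0.653, 0.217] pointing down, gripper open.
Joint ranges: [-2.96, 2.96], [-0.34, 2.1], [-1.41, 1.46], [0.24, 2.44], [-1.37, 4.51], [0.17, 1.92], [-2.96, 2.96]. Speed limits (rad/s): [2.39, 2.39, 3.14, 3.14, 3.14, 3.14, 3.14].

INTERFACE

Orientations are given as a rotation vector (axis times angle).
In Python, from plant import arm, get_image, ticket gives the robot as it stands.
- The arm moves only by the shell command python3 -m crank 'ROWS' [OPENING]. ROWS is JSON, a list of rows, each a list of 2 entries, a list of its own where there are three numbers: the shift along the world's x, y, z in cm, then the turn, a rotation vector about the world's x, y, z in rad. In form: [[[dx, dy, dz], [ax, ay, az]], ...]. A call has 1 to 20 rows; each row shifts and turns the commanded pose from where the row before left it; what a row does not reach is not made up. A row lasts 1/8 s, in which the tool goes at most 62.5 mm and 10.7 degrees, less where a joint would pass 70% of its speed; a pose out of reach is approached as far as the arm can. A call with a gripper value outside its range is refused whole. OPENING is the closure in counts, from 0 (fully open) to 255 (shut), set as the call begins (- or left out, the last holds). The fingers move at their own pace and stop on an object; the grip force is fixed at half the most. Time passes only in rows, so rows that do not move let the fingers close. It gives the time, the measured TCP pose, the force, the opening and the grip force at its end, in the units of the state.
- arm.observe(): the state, without advancing time (a new reading comes with each control period).
- get_image(name): name is "scene" or "top" or "wrist"; returns a dict with "frame" (384x512x3 uint8, red, green, blue), "depth" (384x512 float32, m along the optical axis (not along the pixel's ray), 0 where there is no reading), "fovy" (degrees; the focal length in pixels is half the picture's height over the tangent of half this angle, whatever the lens; pixels are square), "cx", "cy" (the principal point, pixels), "extrinsics" (4x4, takes a point from camera to world coordinates). Camera axes: x right, y up, looking along -z (the intrinsics and any distortion apply to the point x, -y, -z); pixel columns grow to the right and rows downward; lengths in m; the calibration is good to about 2 mm. A picture is of the moment at which its call begins.
- ticket.finish_job(): hands the job in; it is judged then, once.
The state is a dict: "time_s": time; "joint_pos": joint angles; "joint_velocities": joint speeds; "joint_efforts": joint torques, N m; "tool_pos": TCP position; "tcp_rot": TCP orientation; "force": force on the tool from outside, world axes, zero at the start; "wrist_torque": the same for the moment, N m; "opening": finger opening in m; "grip_force": force on a finger pad.
Only numpy, scipy, OpenCV 4.12 (cv2) and the standard library are available. Lean on these libraries where they do the work, as an engineer would, in place of code of your own. Each camera call takes 0.05 s, during which the arm holds its last target. There are 200 camera calls.

TASK

Close the small brass denture flask for pressing: lift the blue acrylic cover off the lower half and lean it against the plaster pot, lower edge on the bench and same side still facing up, so that its clean underside stays off the bench. Then set the upper half on the lower half's two dowels, fully home, and press it down firmly, with a push of some 10 to 20 newtons; the program finishes while the robot is still holding the pair pressed together, without letting go. Do not upset the plaster pot, the pink bottle, the oil jar or the green jaw model.

Things in the scene. Friction and masses are not known exactly. Their poses are not given: they have to be found in the camera images.
- lower_face (a point): Lower flask half, brass, loose, 0.75 kg, 26 mm high. Point: centre of its flat top (parting) face, 26 mm above the bench, z up. D-shaped body 68 mm along x, 58 mm across y (sides straight from x -24 to +10 mm), round nose at +x. Ears at nose and heel (x from -50.5 to +52.5 mm in all) carry two upright dowels.
- nose_dowel (a point): Foot of the nose dowel on the lower half's parting face, at x +42, y 0 mm from lower_face. Both steel dowels stand 20 mm above this face, 9 mm thick for the first 8 mm, then tapering to a 3 mm tip.
- heel_dowel (a point): Foot of the heel dowel, at x -40, y +14 mm from lower_face.
- upper_center (a point): Upper flask half, brass, loose, about 0.34 kg, dark disc on top; starts right way up on the bench. Point: its centre, 15 mm above its parting face, z up, x to its round nose. Same D body, 68 x 58 mm, 30 mm high; grip across the 58 mm (y). Ears 14 mm high, bored through, 10.6 mm holes at x +42, y 0 and x -40, y +14 mm: it fits one way only, axes as the lower half's.
- upper_face (a point): Centre of the upper half's underside (parting face), 15 mm below upper_center, same axes. Fully closed when it meets lower_face; the dowel tips then stand 6 mm out of the ears.
- cover_center (a point): Blue see-through acrylic cover, 112 (x) x 66 (y) x 5 mm (z), 50 g, matt, loose; point at its centre, z up. Starts flat on the lower half, axes alike, 4 mm over each side; dowels pass through two loose 15 mm holes and stand 15 mm out of it, so lift it straight up over 20 mm first. Grip across the 66 mm at its middle.
- pot_center (a point): Plaster pot with green lid, the support for the cover: upright cylinder 73 mm across, 71 mm high, about 0.6 kg, loose. Point: its centre, 35.5 mm above the bench.
- resin_bottle: Pink bottle with white cap, 45 x 52 x 127 mm; origin at the centre of its underside. Bystander.
- oil_jar: Small jar with black lid, 39 mm across, 76 mm high; origin at the centre of its underside. Bystander.
- jaw_model: Green jaw model with teeth, 64 x 63 x 26 mm; origin at the centre of its underside. Bystander.
Mind the look-alikes: they are no part of the job. There is more than one size of the part that bears cover_center; the job needs the larger.

How it is judged:
By the outcome, as a careful person would: the job done as asked, in the order asked, and still so for the second after the job is handed in, while the arm keeps its last pose, push and grip.
It also fails if it takes over 64 s, if anything falls off the work surface, if the arm or the gripper's body presses on something with over 40 N, if the wrist force passes 120 N, or if a joint passes its speed limit or range.

## Working session

There is one attempt and no reset: what is moved stays moved. The work goes in short steps, Python scripts to look and compute and a shell command to move; the robot and the scene stay as the last step left them, time stands still between calls to the robot, and variables do not carry over. Pictures are saved under pics/ and viewed, at most 10 in all, crops included, and the job is handed in when it is done.

```bash
mkdir -p pics; ls; cat > h.py <<'E'
import numpy as np, cv2
from plant import arm,get_image,ticket
def grab(n,save=None):
    d=get_image(n)
    np.savez('pics/'+(save or n)+'.npz',**{k:d[k] for k in d if d[k] is not None and k!='distortion'})
    if save: cv2.imwrite(f'pics/{save}.png',cv2.cvtColor(d['frame'],cv2.COLOR_RGB2BGR))
    return d
def cloud(d):
    z=d['depth'];h,w=z.shape;f=h/2/np.tan(np.radians(float(d['fovy']))/2)
    v,u=np.mgrid[:h,:w]
    p=np.stack([(u-d['cx'])/f*z,-(v-d['cy'])/f*z,-z],-1)
    E=np.array(d['extrinsics']);P=p@E[:3,:3].T+E[:3,3];P[z==0]=np.nan
    return P
E
python3 - <<'E'
from h import *
a=grab('scene','s0');b=grab('top','t0')
for d in(a,b):print({k:(v if np.size(v)<17 else np.shape(v)) for k,v in d.items()})
s=np.hstack([cv2.imread('pics/s0.png'),cv2.imread('pics/t0.png')])
print(arm.observe())
E
```

```text
pics
{'frame': (384, 512, 3), 'depth': (384, 512), 'fovy': 44.45027925864005, 'cx': 254.76133828686477, 'cy': 187.18490162603163, 'extrinsics': array([[ 0.7812076 ,  0.33380019, -0.527534  , -0.11656735],
       [-0.62414448,  0.40059544, -0.67079577, -0.72861952],
       [-0.01258404,  0.85328818,  0.52128775,  0.69025297],
       [ 0.        ,  0.        ,  0.        ,  1.        ]])}
{'frame': (384, 512, 3), 'depth': (384, 512), 'fovy': 49.92305315196481, 'cx': 258.38541952845674, 'cy': 190.1412209788448, 'extrinsics': array([[-0.01815575,  0.98316416, -0.18182024,  0.32146086],
       [-0.99981723, -0.01894207, -0.002589  ,  0.08801634],
       [-0.00598947,  0.18174   ,  0.98332838,  1.27872034],
       [ 0.        ,  0.        ,  0.        ,  1.        ]])}
{'time_s': 0.1, 'joint_pos': array([-1.42111269,  0.47767918,  0.02236617,  1.55628793, -0.0114981 ,
        1.10930771, -0.08307348]), 'joint_velocities': array([ 0.00301397, -0.00019932,  0.00040935, -0.00177306, -0.00023323,
        0.00023295,  0.00128889]), 'joint_efforts': array([ 4.14205759e-03, -5.84082770e+01,  1.53986916e+00, -2.73311645e+01,
       -5.42265864e-02,  1.30199132e-02,  7.38774588e-05]), 'tool_pos': array([0.17197386, 0.65218414, 0.21573237]), 'tcp_rot': array([-4.03753011e-01, -3.11546122e+00,  2.43743848e-03]), 'force': array([-0.53897363,  0.32577937,  0.45158988]), 'wrist_torque': array([-0.0176831 ,  0.04856228,  0.07651464]), 'grip_force': 0.0, 'opening': 0.08770658070363048}
```

View pics/t0.png

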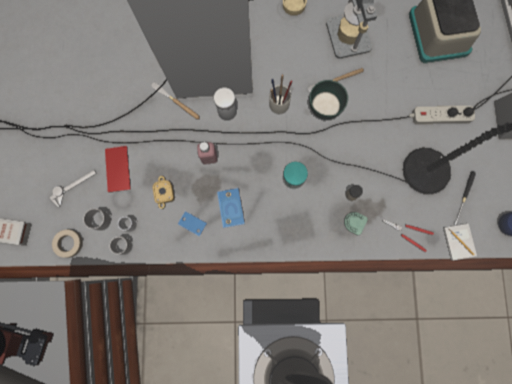

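View pics/s0.png

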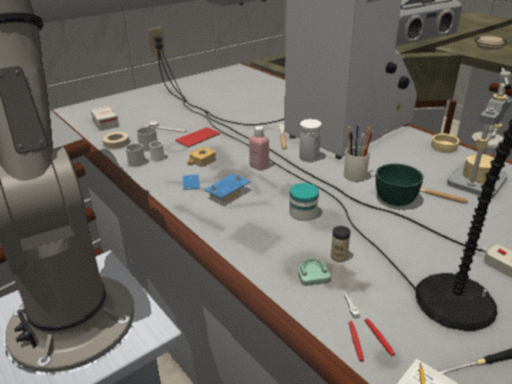

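The top view shows these candidates:
- **Cover:** large blue plate at (231,207), the one I want. The look-alike is the small blue plate flat on the bench at (192,223).
- **Upper half:** brass at (163,193).
- **Pot:** green lid at (295,174). The green bowl at (328,98) and white-lid jar at (224,99) are not it.
- **Bystanders:** bottle (206,153), oil jar (354,192), jaw (356,222).

I'll check the choice in one close crop and measure.

```bash
python3 - <<'E'
from h import *
im=cv2.imread('pics/t0.png')[135:245,145:325]
cv2.imwrite('pics/c0.png',cv2.resize(im,None,fx=4.4,fy=4.4,interpolation=cv2.INTER_CUBIC))
d=np.load('pics/t0.npz');P=cloud(d);hsv=cv2.cvtColor(d['frame'],cv2.COLOR_RGB2HSV)
def blob(name,lo,hi,box,zr):
    u0,u1,v0,v1=box;m=np.zeros(hsv.shape[:2],np.uint8)
    m[v0:v1,u0:u1]=cv2.inRange(hsv,lo,hi)[v0:v1,u0:u1]
    q=P[m>0];print(name,len(q),'z pct',np.nanpercentile(q[:,2],[5,25,50,75,95]).round(4))
    q=q[(q[:,2]>zr[0])&(q[:,2]<zr[1])]
    r=cv2.minAreaRect((q[:,:2]*1000).astype(np.float32));print('  rect mm',np.round(r[0],1),np.round(r[1],1),round(r[2],1),'mean',q.mean(0).round(4))
blob('cover',(95,80,40),(125,255,255),(215,250,180,235),(.022,.04))
blob('small',(95,80,40),(125,255,255),(175,210,205,240),(-.01,.03))
blob('upper',(10,90,60),(35,255,255),(145,180,170,215),(.005,.04))
blob('pot',(70,80,40),(95,255,255),(275,315,155,195),(.06,.08))
blob('bottle',(0,0,0),(180,255,255),(195,220,138,168),(.03,.14))
blob('jar',(0,0,0),(180,255,255),(343,366,180,205),(.03,.14))
blob('jaw',(0,0,0),(180,255,255),(340,372,206,240),(.01,.05))
E
```

```text
cover 688 z pct [0.0263 0.0289 0.0304 0.032  0.0345]
  rect mm [500.8 177.9] [110.4  64.8] 9.6 mean [0.5003 0.1771 0.0305]
small 325 z pct [-0.0017  0.0011  0.0031  0.0046  0.0068]
  rect mm [457.1 300.4] [77.9 44.1] 59.4 mean [0.4576 0.2997 0.0028]
upper 335 z pct [0.0147 0.0258 0.0277 0.0299 0.0325]
  rect mm [559.4 387.8] [89.8 56.6] 11.4 mean [0.5547 0.3864 0.0272]
pot 433 z pct [0.0664 0.0692 0.0707 0.0722 0.0745]
  rect mm [595.  -19.8] [66.8 67.9] 89.2 mean [ 0.5949 -0.0197  0.0706]
bottle 750 z pct [-0.0038 -0.0004  0.0069  0.0936  0.1253]
  rect mm [665.7 246.6] [44.9 51.1] 8.1 mean [0.6589 0.2438 0.0909]
jar 575 z pct [-0.0039 -0.0009  0.0017  0.0599  0.0772]
  rect mm [ 535.9 -197.4] [37.  37.2] 86.8 mean [ 0.5339 -0.195   0.0691]
jaw 1088 z pct [-0.0041 -0.0013  0.0013  0.0145  0.0227]
  rect mm [ 448.7 -201.5] [63.4 62.3] 63.3 mean [ 0.4477 -0.2032  0.0175]
```

View pics/c0.png

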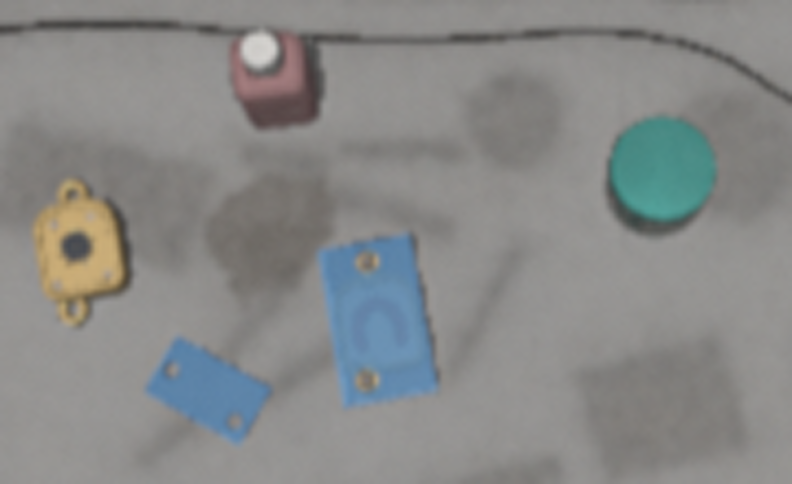

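```bash
python3 -m crank '[[[2.35,-3.39,0],[0,0,0.0304]],[[2.35,-3.39,0],[0,0,0.0304]],[[2.35,-3.39,0],[0,0,0.0304]],[[2.35,-3.39,0],[0,0,0.0304]],[[2.35,-3.39,0],[0,0,0.0304]],[[2.35,-3.39,0],[0,0,0.0304]],[[2.35,-3.39,0],[0,0,0.0304]],[[2.35,-3.39,0],[0,0,0.0304]],[[2.35,-3.39,0],[0,0,0.0304]],[[2.35,-3.39,0],[0,0,0.0304]],[[2.35,-3.39,0],[0,0,0.0304]],[[2.35,-3.39,0],[0,0,0.0304]],[[2.35,-3.39,0],[0,0,0.0304]],[[2.35,-3.39,0],[0,0,0.0304]],[[0,0,0],[0,0,0]],[[0,0,0],[0,0,0]]]' 0
python3 - <<'E'
from h import *
d=grab('wrist','w0');P=cloud(d);hsv=cv2.cvtColor(d['frame'],cv2.COLOR_RGB2HSV)
m=cv2.inRange(hsv,(95,80,40),(125,255,255))
q=P[m>0];q=q[(q[:,2]>.022)&(q[:,2]<.04)]
print(len(q),np.nanpercentile(q[:,2],[5,50,95]),cv2.minAreaRect((q[:,:2]*1000).astype(np.float32)))
o=arm.observe();print(o['tool_pos'],o['tcp_rot'],o['force'],o['joint_pos'])
E
```

```text
time_s: 2.1
tool_pos: [0.5006, 0.1786, 0.2163]
tcp_rot: [0.263, -3.13, -0.0]
force: [-0.4, 0.1, -0.5]
opening: 0.088
grip_force: 0.0
5798 [0.03102624 0.03227417 0.03347929] ((499.840087890625, 178.0078125), (111.23576354980469, 66.00462341308594), 9.595900535583496)
[0.50033742 0.17913604 0.2163105 ] [ 2.65196113e-01 -3.12959541e+00 -5.29056719e-04] [ 0.74866085  0.94338105 -0.21876174] [-0.63052153  0.24116092  0.2008265   1.90914377 -0.05744171  0.99732548
  1.33572948]
```

View pics/w0.png

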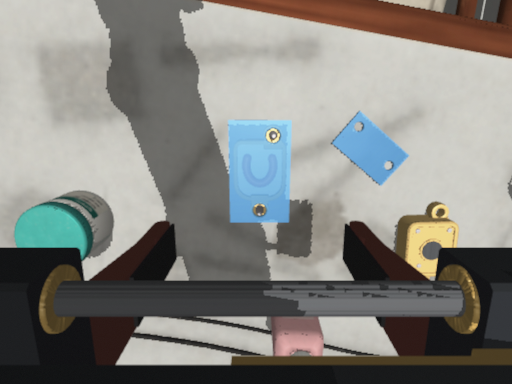

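The wrist view shows the cover at (259,171), with the heel dowel at (273,135) offset to +y and the nose dowel at (260,210) on the axis. So the nose points to +x and yaw is 9.6°. The measured size of 111 x 66 mm fits the larger cover. Next I descend and grip.

```bash
python3 -m crank '[[[-0.05,-0.08,-4],[0,0,0]],[[0,0,-4],[0,0,0]],[[0,0,-4],[0,0,0]],[[0,0,-3.5],[0,0,0]],[[0,0,-1.5],[0,0,0]],[[0,0,-0.8],[0,0,0]],[[0,0,0],[0,0,0]],[[0,0,0],[0,0,0]]]' 0
python3 -m crank '[[[0,0,0],[0,0,0]],[[0,0,0],[0,0,0]],[[0,0,0],[0,0,0]],[[0,0,0],[0,0,0]],[[0,0,0],[0,0,0]],[[0,0,0],[0,0,0]]]' 255
```

```text
time_s: 3.15
tool_pos: [0.5014, 0.1777, 0.0396]
tcp_rot: [-0.263, 3.129, 0.001]
force: [-0.2, 0.3, 0.0]
opening: 0.0877
grip_force: 0.0
time_s: 3.9
tool_pos: [0.5006, 0.1773, 0.0385]
tcp_rot: [0.263, -3.13, 0.0]
force: [0.2, -0.5, -0.3]
opening: 0.0311
grip_force: 0.0
```

```bash
python3 - <<'E'
from h import *
d=grab('wrist','w1');d2=grab('scene','s1')
a=cv2.imread('pics/w1.png')[60:384];b=cv2.resize(cv2.imread('pics/s1.png')[120:260,150:360],(486,324),interpolation=cv2.INTER_CUBIC)
cv2.imwrite('pics/v1.png',cv2.resize(np.hstack([a,b]),(800,260)))
o=arm.observe();print(o)
E
```

```text
{'time_s': 4.0, 'joint_pos': array([-0.58289756,  0.49250658,  0.1568252 ,  2.04521714, -0.12873907,
        0.61302686,  1.39964092]), 'joint_velocities': array([ 0.00026455, -0.00093066,  0.00053834, -0.00081052, -0.00038828,
        0.00084386, -0.00012032]), 'joint_efforts': array([ 2.51678757e-04, -4.85315001e+01,  3.27092975e+00, -1.73161715e+01,
        8.85794114e-03,  7.60716735e-02, -1.51780796e-04]), 'tool_pos': array([0.50054569, 0.17730715, 0.03852428]), 'tcp_rot': array([ 2.63266161e-01, -3.13041865e+00,  4.60223726e-05]), 'force': array([-0.14044125, -0.23088278,  0.22465184]), 'wrist_torque': array([0.05823982, 0.04764081, 0.01649987]), 'grip_force': 0.0, 'opening': 0.02334158032024906}
```

View pics/v1.png

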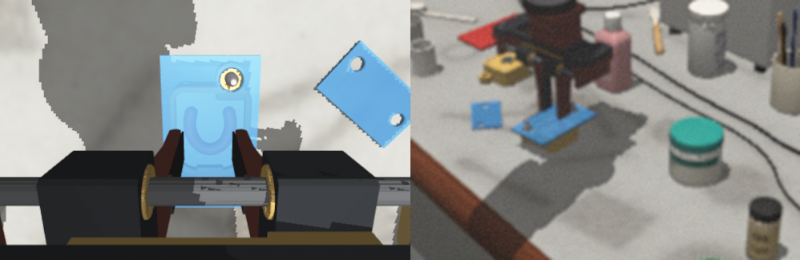

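The fingers closed above the plate: in the wrist crop the tips, near (185,135), lie over the blue. So the tips aren't where I assumed. I'll measure their height.

```bash
python3 - <<'E'
from h import *
for n,box in(('w1',(180,340,200,320)),('s1',(200,250,170,215))):
    d=np.load(f'pics/{n}.npz');P=cloud(d);hsv=cv2.cvtColor(d['frame'],cv2.COLOR_RGB2HSV)
    u0,u1,v0,v1=box
    m=np.zeros(hsv.shape[:2],bool);m[v0:v1,u0:u1]=True
    blue=cv2.inRange(hsv,(95,60,40),(125,255,255))>0
    q=P[m&blue];print(n,'blue z',np.nanpercentile(q[:,2],[5,50,95]))
    red=(cv2.inRange(hsv,(0,60,20),(12,255,200))>0)|(cv2.inRange(hsv,(168,60,20),(180,255,200))>0)
    q=P[m&red];print('red',len(q),np.nanpercentile(q,[0.5,5,50,95],axis=0).round(4).tolist())
    b=q[q[:,2]<np.nanpercentile(q[:,2],5)];print(b.mean(0))
E
```

```text
w1 blue z [0.03116113 0.03222769 0.03346581]
red 2364 [[0.4822, 0.1495, 0.0474], [0.4851, 0.1512, 0.0532], [0.4917, 0.16, 0.0864], [0.4934, 0.1979, 0.107]]
[0.48997904 0.17387555 0.04922597]
s1 blue z [0.02788229 0.03083817 0.04427505]
red 52 [[0.4886, 0.1494, 0.0527], [0.4928, 0.1504, 0.054], [0.5009, 0.1538, 0.0724], [0.5116, 0.1585, 0.0888]]
[0.50744375 0.15845258 0.05325997]
```

```bash
python3 - <<'E'
from h import *
d=np.load('pics/w0.npz');P=cloud(d)
print(d['extrinsics'].round(3).tolist())
for (u0,u1) in((120,176),(344,400)):
    q=P[222:280,u0:u1].reshape(-1,3);q=q[q[:,2]>.12];print(len(q),np.percentile(q,[0,1,5,50,100],axis=0).round(4).tolist())
d=np.load('pics/w1.npz');P=cloud(d);print(d['extrinsics'].round(3)[:3,3])
# all points between plate and tool near TCP
q=P.reshape(-1,3);r=q-[.5005,.1773,0]
k=(abs(r[:,0])<.03)&(abs(r[:,1])<.045)&(q[:,2]>.036)&(q[:,2]<.07)
q=q[k];q=q[np.argsort(q[:,2])];print(len(q),q[::max(1,len(q)//15)].round(4).tolist())
E
```

```text
[[-0.167, -0.956, -0.24, 0.435], [0.986, -0.162, -0.041, 0.167], [0.0, -0.243, 0.97, 0.386], [0.0, 0.0, 0.0, 1.0]]
2422 [[0.4961, 0.122, 0.2229], [0.4964, 0.1236, 0.2247], [0.4968, 0.1248, 0.228], [0.4982, 0.1323, 0.2545], [0.5175, 0.1364, 0.2851]]
2421 [[0.4798, 0.2189, 0.2234], [0.4801, 0.2193, 0.2247], [0.4805, 0.2196, 0.2281], [0.4832, 0.2212, 0.2545], [0.5027, 0.2298, 0.285]]
[0.435 0.165 0.208]
1084 [[0.493, 0.1541, 0.0447], [0.4994, 0.1606, 0.0482], [0.5084, 0.1621, 0.0501], [0.512, 0.1628, 0.052], [0.4859, 0.1928, 0.0538], [0.4929, 0.1544, 0.0554], [0.4857, 0.1934, 0.057], [0.4855, 0.197, 0.0588], [0.4879, 0.191, 0.0604], [0.493, 0.1514, 0.0619], [0.4931, 0.1507, 0.0634], [0.4875, 0.1914, 0.065], [0.4858, 0.1928, 0.0663], [0.4857, 0.1958, 0.0677], [0.5, 0.1607, 0.0688], [0.5063, 0.1617, 0.0699]]
```

Both cameras put the fingertips about 6.5 mm above the reported TCP, not 19 mm below it. The reported point is therefore about 26 mm too low along the tool axis, and I'll use tip = tool_pos − 6.5 mm along tool z. Reopen and go 26 mm lower.

```bash
python3 -m crank '[[[0,0,0],[0,0,0]],[[0,0,0],[0,0,0]],[[0,0,0],[0,0,0]],[[0,0,0],[0,0,0]],[[0,0,0],[0,0,0]],[[0,0,0],[0,0,0]],[[0,0,0],[0,0,0]]]' 0
python3 -m crank '[[[0,0,-0.6],[0,0,0]],[[0,0,-0.6],[0,0,0]],[[0,0,-0.6],[0,0,0]],[[0,0,-0.5],[0,0,0]],[[0,0,-0.3],[0,0,0]],[[0,0,0],[0,0,0]]]'
python3 -m crank '[[[0,0,0],[0,0,0]],[[0,0,0],[0,0,0]],[[0,0,0],[0,0,0]],[[0,0,0],[0,0,0]]]' 255
```

```text
time_s: 4.88
tool_pos: [0.5006, 0.1773, 0.0386]
tcp_rot: [-0.263, 3.131, 0.0]
force: [-0.5, 0.3, 0.4]
opening: 0.0867
grip_force: 0.0
time_s: 5.62
tool_pos: [0.5005, 0.1773, 0.0123]
tcp_rot: [0.263, -3.13, 0.0]
force: [0.2, -0.1, -0.6]
opening: 0.088
grip_force: 0.0
time_s: 6.12
tool_pos: [0.5007, 0.1774, 0.0127]
tcp_rot: [-0.263, 3.13, 0.0]
force: [-0.2, 1.0, 1.3]
opening: 0.0657
grip_force: 30.0
```

```bash
python3 -m crank '[[[0,0,0.6],[0,0,0]],[[0,0,1.2],[0,0,0]],[[0,0,1.6],[0,0,0]],[[0,0,1.6],[0,0,0]],[[0,0,1.6],[0,0,0]],[[0,-0.8,2],[0,0,-0.159]],[[0,-0.8,2],[0,0,-0.159]],[[0,-0.8,2],[0,0,-0.159]],[[0,-0.8,2],[0,0,-0.159]],[[0,-0.8,1],[0,0,-0.159]],[[0,-0.8,1],[0,0,-0.158]],[[0,0,0],[0,0,0]]]'
python3 -m crank '[[[0,0,0],[-0.106,-0.106,0]],[[0,0,0],[-0.106,-0.106,0]],[[0,0,0],[-0.106,-0.106,0]],[[0,0,0],[-0.106,-0.106,0]],[[0,0,0],[-0.106,-0.106,0]],[[0,0,0],[-0.106,-0.106,0]],[[0,0,0],[-0.106,-0.106,0]],[[0,0,0],[0,0,0]],[[0,0,0],[0,0,0]]]'
python3 - <<'E'
from h import *
from scipy.spatial.transform import Rotation as R
o=arm.observe();print(R.from_rotvec(o['tcp_rot']).as_matrix().round(3),o['joint_pos'].round(2))
d=grab('wrist','w2');grab('scene','s2');P=cloud(d);hsv=cv2.cvtColor(d['frame'],cv2.COLOR_RGB2HSV)
q=P[cv2.inRange(hsv,(95,60,40),(125,255,255))>0];q=q[q[:,2]>.07]
c=q.mean(0);w,V=np.linalg.eigh(np.cov((q-c).T));print(len(q),c,V.T.round(3))
for v in V.T[::-1]: print(np.percentile((q-c)@v,[.5,99.5]))
im=np.hstack([cv2.imread('pics/w2.png'),cv2.imread('pics/s2.png')]);cv2.imwrite('pics/v2.png',cv2.resize(im,(800,300)))
E
```

```text
time_s: 7.62
tool_pos: [0.5011, 0.1291, 0.1798]
tcp_rot: [1.201, 2.902, 0.003]
force: [0.7, 0.2, -0.4]
opening: 0.0655
grip_force: 30.0
time_s: 8.75
tool_pos: [0.5008, 0.1289, 0.1788]
tcp_rot: [0.815, 1.968, -0.472]
force: [0.5, -1.1, -0.2]
opening: 0.0655
grip_force: 30.0
[[-0.354  0.707  0.612]
 [ 0.353  0.707 -0.613]
 [-0.866 -0.001 -0.5  ]] [-1.55  0.56  0.69  2.27  0.98  0.88 -0.95]
23924 [0.4874671  0.14213008 0.17884383] [[ 0.334  0.776  0.535]
 [ 0.446  0.37  -0.815]
 [-0.831  0.51  -0.223]]
[-0.34033404  0.03943367]
[-0.05954198  0.16434799]
[-0.0362469   0.04335926]
```

View pics/v2.png

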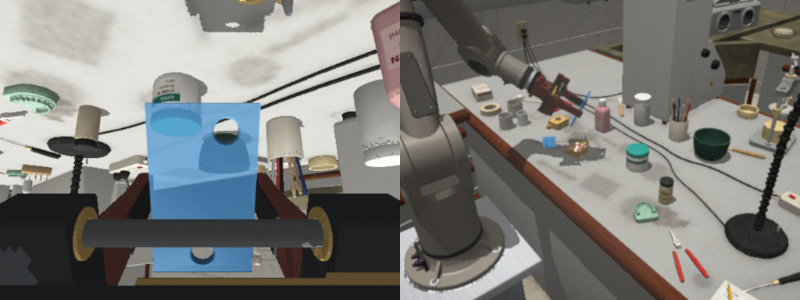

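```bash
python3 -m crank '[[[0.95,-1.87,-2.18],[0,0,0]],[[0.95,-1.87,-2.18],[0,0,0]],[[0.95,-1.87,-2.18],[0,0,0]],[[0.95,-1.87,-2.18],[0,0,0]],[[0.95,-1.87,-2.18],[0,0,0]],[[0.95,-1.87,-2.18],[0,0,0]],[[0,0,0],[0,0,0]]]'
python3 - <<'E'
from h import *
o=arm.observe();print(o['tool_pos'],o['joint_pos'].round(2))
for n,box in(('scene',None),('wrist',None),('top',None)):
    d=grab(n,n[0]+'3');P=cloud(d);hsv=cv2.cvtColor(d['frame'],cv2.COLOR_RGB2HSV)
    Q=P.reshape(-1,3)
    near=(np.linalg.norm(Q[:,:2]-[.55,.025],axis=1)<.07)&(Q[:,2]<.13)&(Q[:,2]>-.01)
    b=(cv2.inRange(hsv,(95,90,40),(125,255,255))>0).ravel()&near;q=Q[b]
    if len(q)>30:
        c=np.median(q,0);w,V=np.linalg.eigh(np.cov((q-c).T));h=np.array([.7071,-.7071,0])
        print(n,len(q),'med',c.round(4),'normal',V[:,0].round(3),'h range',np.percentile((q-[.548,.027,.056])@h,[1,99]).round(4),'z',np.percentile(q[:,2],[1,99]).round(4))
    g=(cv2.inRange(hsv,(70,80,40),(92,255,255))>0).ravel()&(np.linalg.norm(Q[:,:2]-[.595,-.02],axis=1)<.06)&(Q[:,2]>.06)&(Q[:,2]<.09);q=Q[g]
    if len(q)>30: print(' lid',len(q),cv2.minEnclosingCircle((q[:,:2]*1000).astype(np.float32)),np.percentile(q[:,2],[2,50,98]).round(4))
im=np.hstack([cv2.imread('pics/w3.png'),cv2.resize(cv2.imread('pics/s3.png')[100:292,180:436],(512,384),interpolation=cv2.INTER_CUBIC)]);cv2.imwrite('pics/v3.png',cv2.resize(im,(800,300)))
E
```

```text
time_s: 9.72
tool_pos: [0.5578, 0.0151, 0.048]
tcp_rot: [0.817, 1.965, -0.474]
force: [-0.1, 0.3, -0.9]
opening: 0.0654
grip_force: 30.0
[0.55782832 0.01509703 0.04804738] [-1.32  0.97  0.73  2.34  1.5   0.47 -1.54]
scene 204 med [0.5492 0.017  0.0758] normal [-0.602  0.619  0.505] h range [-0.0242  0.0307] z [0.0153 0.106 ]
 lid 426 ((593.3197021484375, -21.02605438232422), 38.8088264465332) [0.0621 0.0709 0.0736]
wrist 23553 med [0.5417 0.0304 0.0451] normal [ 0.611 -0.615 -0.499] h range [-0.0292  0.0259] z [0.0099 0.1055]
top 459 med [0.5504 0.0263 0.0644] normal [ 0.607 -0.612 -0.507] h range [-0.0267  0.03  ] z [0.0129 0.1063]
 lid 407 ((594.618896484375, -20.662851333618164), 36.30952835083008) [0.066  0.0706 0.0748]
```

View pics/v3.png

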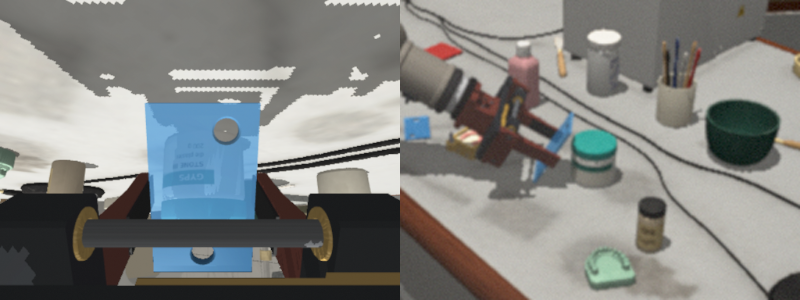

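The plate is pitched 60° with its lower edge about 6.5 mm above the bench and 15 mm short of the pot, which is untouched at (0.595,-0.020). In the wrist view the pot is centred behind the plate near (195,170). I'll advance 13 mm and lower.

```bash
python3 -m crank '[[[0.3,-0.3,0],[0,0,0]],[[0.3,-0.3,0],[0,0,0]],[[0.32,-0.32,0],[0,0,0]],[[0,0,-0.25],[0,0,0]],[[0,0,-0.25],[0,0,0]],[[0,0,0],[0,0,0]],[[0,0,0],[0,0,0]]]'
python3 -m crank '[[[0,0,-0.1],[0,0,0]],[[0,0,0],[0,0,0]]]'
python3 -m crank '[[[0,0,-0.1],[0,0,0]],[[0,0,0],[0,0,0]]]'
```

```text
time_s: 10.75
tool_pos: [0.5668, 0.0079, 0.0428]
tcp_rot: [0.814, 1.966, -0.472]
force: [-0.9, -1.4, 0.4]
opening: 0.0657
grip_force: 30.0
time_s: 11.0
tool_pos: [0.5671, 0.0075, 0.0424]
tcp_rot: [0.814, 1.964, -0.472]
force: [-0.2, 0.1, 4.5]
opening: 0.0652
grip_force: 30.0
time_s: 11.25
tool_pos: [0.5674, 0.0071, 0.0421]
tcp_rot: [0.814, 1.962, -0.472]
force: [0.8, -0.2, 6.9]
opening: 0.0657
grip_force: 30.0
```

```bash
python3 -m crank '[[[0,0,0.12],[0,0,0]],[[0,0,0],[0,0,0]]]'
python3 -m crank '[[[0,0,0],[0,0,0]],[[0,0,0],[0,0,0]],[[0,0,0],[0,0,0]],[[0,0,0],[0,0,0]],[[0,0,0],[0,0,0]]]' 0
python3 -m crank '[[[-0.6,0.6,0.5],[0,0,0]],[[-1.2,1.2,1],[0,0,0]],[[-1.5,1.5,1.25],[0,0,0]],[[-1.8,1.8,2],[0,0,0]],[[-1.5,2,3],[0,0,0]],[[0,0,0],[0,0,0]],[[0,0,0],[0,0,0]]]'
python3 - <<'E'
from h import *
for n in('scene','wrist','top'):
    d=grab(n,n[0]+'4');P=cloud(d);hsv=cv2.cvtColor(d['frame'],cv2.COLOR_RGB2HSV)
    Q=P.reshape(-1,3)
    near=(np.linalg.norm(Q[:,:2]-[.557,.018],axis=1)<.075)&(Q[:,2]<.13)&(Q[:,2]>-.01)
    b=(cv2.inRange(hsv,(95,90,40),(125,255,255))>0).ravel()&near;q=Q[b]
    if len(q)>30:
        c=np.median(q,0);w,V=np.linalg.eigh(np.cov((q-c).T));h=np.array([.7071,-.7071,0])
        print(n,len(q),'med',c.round(4),'normal',V[:,0].round(3),'h range',np.percentile((q-[.5585,.0165,.05])@h,[1,99]).round(4),'z',np.percentile(q[:,2],[1,99]).round(4))
    g=(cv2.inRange(hsv,(70,80,40),(92,255,255))>0).ravel()&(np.linalg.norm(Q[:,:2]-[.595,-.02],axis=1)<.06)&(Q[:,2]>.06)&(Q[:,2]<.09);q=Q[g]
    if len(q)>30: print(' lid',len(q),cv2.minEnclosingCircle((q[:,:2]*1000).astype(np.float32)),np.percentile(q[:,2],[2,50,98]).round(4))
im=np.hstack([cv2.imread('pics/w4.png'),cv2.resize(cv2.imread('pics/s4.png')[100:292,180:436],(512,384),interpolation=cv2.INTER_CUBIC)]);cv2.imwrite('pics/v4.png',cv2.resize(im,(800,300)))
E
```

```text
time_s: 11.5
tool_pos: [0.567, 0.0076, 0.0424]
tcp_rot: [0.814, 1.965, -0.472]
force: [1.6, -0.9, 4.6]
opening: 0.0653
grip_force: 30.0
time_s: 12.12
tool_pos: [0.5667, 0.008, 0.0419]
tcp_rot: [0.814, 1.966, -0.471]
force: [0.6, -0.1, 0.1]
opening: 0.0876
grip_force: 0.0
time_s: 13.0
tool_pos: [0.5009, 0.0786, 0.1191]
tcp_rot: [0.814, 1.966, -0.471]
force: [-0.2, -0.5, -0.1]
opening: 0.0882
grip_force: 0.0
scene 303 med [0.5539 0.0085 0.0607] normal [ 0.601 -0.597 -0.531] h range [-0.0274  0.0303] z [0.0099 0.0988]
 lid 400 ((593.7405395507812, -22.717798233032227), 37.87560272216797) [0.0618 0.071  0.0739]
wrist 9914 med [0.5544 0.0189 0.0476] normal [ 0.603 -0.605 -0.52 ] h range [-0.0315  0.0254] z [0.0044 0.098 ]
 lid 87 ((590.6105346679688, -21.50124740600586), 33.07765197753906) [0.0724 0.0728 0.0754]
top 474 med [0.5597 0.0156 0.058 ] normal [ 0.606 -0.597 -0.525] h range [-0.0285  0.0309] z [0.0077 0.0992]
 lid 326 ((595.6602783203125, -19.970930099487305), 35.34750747680664) [0.0653 0.0702 0.0747]
```

View pics/v4.png

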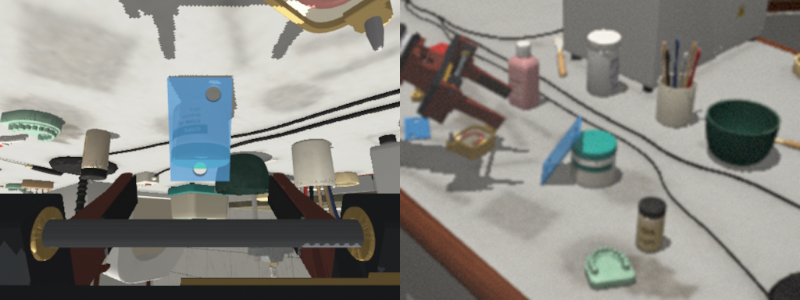

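The cover now leans on the pot at about 58°, with its foot on the bench and the top face still up. In the wrist view it spans (168-232, 75-182), and the pot hasn't moved. Next I straighten the tool and go over the upper half.

```bash
python3 -m crank '[[[0,1,1.2],[0.106,0.106,0]],[[0,1,1.2],[0.106,0.106,0]],[[0,1,1.2],[0.106,0.106,0]],[[0,1,1.2],[0.106,0.106,0]],[[0,1,1.2],[0.106,0.106,0]],[[0,1,1.2],[0.106,0.106,0]],[[0,1,1.2],[0.106,0.106,0]],[[0.75,3.8,0],[0,0,0.159]],[[0.75,3.8,0],[0,0,0.159]],[[0.75,3.8,0],[0,0,0.159]],[[0.75,3.8,0],[0,0,0.159]],[[0.75,3.8,0],[0,0,0.159]],[[0.75,3.8,0],[0,0,0.158]],[[0,0,0],[0,0,0]],[[0,0,0],[0,0,0]]]'
python3 - <<'E'
from h import *
from scipy.spatial.transform import Rotation as R
d=grab('wrist','w5');o=arm.observe();print(o['tool_pos'],R.from_rotvec(o['tcp_rot']).as_matrix()[:,1:].round(4).tolist())
P=cloud(d);hsv=cv2.cvtColor(d['frame'],cv2.COLOR_RGB2HSV)
m=cv2.inRange(hsv,(12,70,60),(35,255,255))>0
near=(abs(P[...,0]-.557)<.075)&(abs(P[...,1]-.388)<.06)
q=P[m&near]
body=q[q[:,2]>.025];ear=q[(q[:,2]>.005)&(q[:,2]<.021)]
print(len(body),np.percentile(body[:,2],[5,50,95]),cv2.minAreaRect((body[:,:2]*1000).astype(np.float32)))
print(len(ear),np.percentile(ear[:,2],[5,50,95]),ear[ear[:,0]>.557].mean(0),ear[ear[:,0]<.557].mean(0))
allq=q[q[:,2]>.005];print(cv2.minAreaRect((allq[:,:2]*1000).astype(np.float32)))
# dowel tops of lower half from latest top view
t=np.load('pics/t4.npz');T=cloud(t)
a=T[(abs(T[...,0]-.5)<.07)&(abs(T[...,1]-.178)<.05)&(T[...,2]>.012)]
print('lower',len(a),np.percentile(a[:,2],[5,50,95,100]),cv2.minAreaRect((a[:,:2]*1000).astype(np.float32)))
cv2.imwrite('pics/v5.png',cv2.cvtColor(d['frame'],cv2.COLOR_RGB2BGR)[60:340])
E
```

```text
time_s: 15.02
tool_pos: [0.5461, 0.3749, 0.202]
tcp_rot: [0.258, -3.129, 0.004]
force: [0.1, 0.2, 0.6]
opening: 0.0878
grip_force: 0.0
[0.54620577 0.37455289 0.20245301] [[-0.1633, -0.0009], [0.9866, -0.0024], [-0.0022, -1.0]]
6804 [0.02934291 0.30641559 0.31739991] ((553.7666015625, 383.8576354980469), (72.93587493896484, 94.20472717285156), 17.522701263427734)
365 [0.00817433 0.01491543 0.01754123] [0.59971948 0.39692351 0.01404278] [0.51535839 0.38891375 0.01430769]
((546.7579956054688, 392.41644287109375), (101.49504852294922, 84.18342590332031), 38.55120849609375)
lower 806 [0.02159225 0.18884008 0.2064354  0.21254037] ((483.6821594238281, 166.74032592773438), (103.01107025146484, 105.18607330322266), 65.65274047851562)
```

View pics/v5.png

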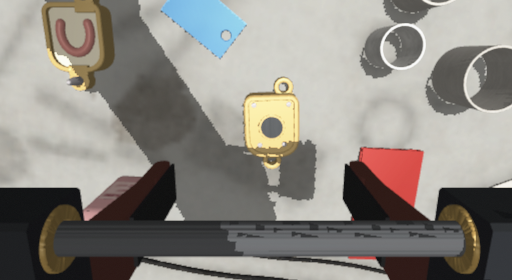

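Wrist crop: upper half with its disc at (271,126), heel ear (284,86) on the +y side and nose ear (272,160) toward +x, so yaw is about 10°. The lower half is at (78,40). I'll refine using depth bands.

```bash
python3 - <<'E'
from h import *
d=np.load('pics/w5.npz');P=cloud(d);x,y,z=P[...,0],P[...,1],P[...,2]
near=(abs(x-.557)<.07)&(abs(y-.388)<.06)
b=P[near&(z>.026)&(z<.037)];print('body',len(b),np.percentile(b[:,2],[5,50,95]).round(4),cv2.minAreaRect((b[:,:2]*1000).astype(np.float32)))
a=P[near&(z>.008)&(z<.037)];r=cv2.minAreaRect((a[:,:2]*1000).astype(np.float32));print('all',r)
for yaw in np.radians([5,7,8,9,9.6,10,11,13]):
    ux=np.array([np.cos(yaw),np.sin(yaw)]);uy=np.array([-ux[1],ux[0]])
    p,q=b[:,:2]@ux,b[:,:2]@uy;lo,hi=np.percentile(p,[.3,99.7]);l2,h2=np.percentile(q,[.3,99.7])
    pa=a[:,:2]@ux;c=(lo+hi)/2*ux+(l2+h2)/2*uy
    e=np.percentile(pa,[.1,99.9])-c@ux
    print(round(np.degrees(yaw),1),'L',round(hi-lo,4),'W',round(h2-l2,4),'c',c.round(4),'ears',e.round(4))
# disc
hsv=cv2.cvtColor(d['frame'],cv2.COLOR_RGB2HSV)
k=near&(z>.026)&(z<.037)&(hsv[...,1]<60)&(hsv[...,2]<110);print('disc',k.sum(),np.median(P[k],0))
# lower half as seen here
n=(abs(x-.5)<.075)&(abs(y-.178)<.05)&(z<.06)
f=P[n&(z>.015)];print('lower',len(f),np.percentile(f[:,2],[5,50,95,99.9]).round(4))
t=P[n&(z>.036)];print('dowelpts',len(t),t[np.argsort(-t[:,2])][:10].round(4).tolist())
E
```

```text
body 3260 [0.029  0.0306 0.0324] ((554.9951171875, 388.4597473144531), (67.28218078613281, 57.91080093383789), 11.010107040405273)
all ((556.1334228515625, 388.6904602050781), (102.40501403808594, 57.91221618652344), 11.068431854248047)
5.0 L 0.0677 W 0.0594 c [0.5544 0.3879] ears [-0.0501  0.0518]
7.0 L 0.067 W 0.0587 c [0.5544 0.3881] ears [-0.0497  0.0519]
8.0 L 0.067 W 0.0582 c [0.5546 0.3881] ears [-0.0496  0.0518]
9.0 L 0.0667 W 0.058 c [0.5547 0.3882] ears [-0.0495  0.0517]
9.6 L 0.0666 W 0.0578 c [0.5547 0.3883] ears [-0.0494  0.0517]
10.0 L 0.0666 W 0.0577 c [0.5547 0.3884] ears [-0.0493  0.0517]
11.0 L 0.0665 W 0.0575 c [0.5547 0.3885] ears [-0.0491  0.0516]
13.0 L 0.0668 W 0.0578 c [0.5546 0.3888] ears [-0.0487  0.0517]
disc 223 [0.55644377 0.38861483 0.03168054]
lower 4991 [0.0204 0.025  0.0294 0.0479]
dowelpts 179 [[0.4582, 0.1861, 0.049], [0.5385, 0.1852, 0.0485], [0.5396, 0.1851, 0.0482], [0.4563, 0.1864, 0.048], [0.5404, 0.1859, 0.0479], [0.5414, 0.1859, 0.0479], [0.5395, 0.1858, 0.0478], [0.4574, 0.1845, 0.0478], [0.5403, 0.1867, 0.0476], [0.4578, 0.1871, 0.0475]]
```

```bash
python3 -m crank '[[[0.19,0.64,-4],[0,0,0.014]],[[0.19,0.64,-4],[0,0,0.014]],[[0,0,-4],[0,0,0]],[[0,0,-4],[0,0,0]],[[0,0,-2],[0,0,0]],[[0,0,-1.2],[0,0,0]],[[0,0,-0.6],[0,0,0]],[[0,0,-0.4],[0,0,0]],[[0,0,0],[0,0,0]],[[0,0,0],[0,0,0]]]'
python3 -m crank '[[[0,0,0],[0,0,0]],[[0,0,0],[0,0,0]],[[0,0,0],[0,0,0]],[[0,0,0],[0,0,0]],[[0,0,0],[0,0,0]]]' 255
```

```text
time_s: 16.32
tool_pos: [0.55, 0.39, 0.0021]
tcp_rot: [-0.307, 3.126, 0.001]
force: [-0.1, 0.1, -0.3]
opening: 0.088
grip_force: 0.0
time_s: 16.95
tool_pos: [0.5497, 0.3893, 0.0015]
tcp_rot: [0.307, -3.127, 0.001]
force: [-0.3, -1.2, 1.2]
opening: 0.0578
grip_force: 30.0
```

```bash
python3 -m crank '[[[0,0,1],[0,0,0]],[[0,0,2.5],[0,0,0]],[[0,0,4],[0,0,0]],[[-0.69,-2.65,1.5],[0,0,-0.013]],[[-0.69,-2.65,1],[0,0,-0.013]],[[-0.69,-2.65,0],[0,0,0]],[[-0.69,-2.65,0],[0,0,0]],[[-0.69,-2.65,0],[0,0,0]],[[-0.69,-2.65,0],[0,0,0]],[[-0.69,-2.65,0],[0,0,0]],[[-0.69,-2.65,0],[0,0,0]],[[0,0,0],[0,0,0]],[[0,0,0],[0,0,0]],[[0,0,0],[0,0,0]]]'
python3 - <<'E'
from h import *
from scipy.spatial.transform import Rotation as R
o=arm.observe();print(o['tool_pos'],R.from_rotvec(o['tcp_rot']).as_matrix()[:,1:].round(4).tolist(),o['force'])
d=grab('wrist','w6');P=cloud(d);x,y,z=P[...,0],P[...,1],P[...,2]
near=(abs(x-.5)<.075)&(abs(y-.178)<.06)
for nm,lo,hi in(('upper body top',.115,.145),('upper ears',.1,.118),('lower',.015,.06)):
    b=P[near&(z>lo)&(z<hi)];print(nm,len(b),np.percentile(b,[1,50,99],axis=0).round(4).tolist())
cv2.imwrite('pics/v6.png',cv2.cvtColor(d['frame'],cv2.COLOR_RGB2BGR))
E
```

```text
time_s: 18.7
tool_pos: [0.4946, 0.179, 0.1016]
tcp_rot: [-0.269, 3.13, 0.001]
force: [-0.7, 0.6, -3.6]
opening: 0.0579
grip_force: 30.0
[0.49459532 0.1790249  0.1016031 ] [[-0.1705, 0.0004], [0.9854, 0.0007], [0.0006, -1.0]] [-0.74562837  0.58995387 -3.61896378]
upper body top 14399 [[0.4523, 0.1417, 0.1152], [0.4859, 0.1787, 0.1306], [0.5449, 0.2109, 0.1433]]
upper ears 2039 [[0.448, 0.1411, 0.1024], [0.4631, 0.183, 0.1148], [0.5497, 0.2115, 0.1177]]
lower 1924 [[0.4474, 0.1466, 0.0163], [0.4722, 0.1734, 0.0259], [0.4867, 0.2008, 0.0455]]
```

View pics/v6.png

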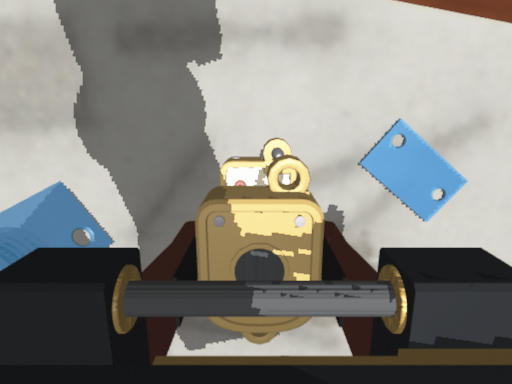

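The wrist view shows the held upper half's heel ear hole at (288,177) and the lower half's heel dowel at (277,153). I'll compute the offset between them.

```bash
python3 - <<'E'
from h import *
d=np.load('pics/w6.npz');P=cloud(d);z=P[...,2];E=d['extrinsics'];h,w=z.shape;f=h/2/np.tan(np.radians(float(d['fovy']))/2)
def ray(u,v,zp):
    r=E[:3,:3]@np.array([(u-d['cx'])/f,-(v-d['cy'])/f,-1]);return E[:3,3]+r*(zp-E[2,3])/r[2]
vv,uu=np.mgrid[:h,:w]
ear=(z>.108)&(z<.12)&(vv<200)&(vv>155)&(uu>265)&(uu<315)
ze=np.median(z[ear]);print('ear z',ze,'body top',np.median(z[(vv>205)&(vv<240)&(uu>215)&(uu<310)]))
c=(ear*255).astype(np.uint8)
cn,hi=cv2.findContours(c,cv2.RETR_CCOMP,cv2.CHAIN_APPROX_NONE)
for k,q in enumerate(cn):
    if hi[0][k][3]>=0 and len(q)>15:
        (u,v),ax,_=cv2.fitEllipse(q);p=ray(u,v,ze);print('hole',round(u,1),round(v,1),ax,p.round(4))
dw=(z>.034)&(z<.06)&(vv<170)&(vv>135)&(uu>260)&(uu<290)
print('dowel pts',dw.sum(),uu[dw].mean(),vv[dw].mean(),P[dw].mean(0).round(4),P[dw][np.argsort(-P[dw][:,2])][:5].round(4).tolist())
b=P[(z>.126)&(z<.137)&(vv>190)&(vv<345)&(uu>180)&(uu<340)][:,:2]
def stats(b):
  best=None
  for yaw in np.radians(np.arange(4,16,.25)):
    ux=np.array([np.cos(yaw),np.sin(yaw)]);uy=np.array([-ux[1],ux[0]]);q=b@uy;l,hh=np.percentile(q,[.5,99.5])
    if best is None or hh-l<best[0]:best=(hh-l,np.degrees(yaw),(l+hh)/2,np.percentile(b@ux,[.3,99.7]),(np.mean(np.percentile(b@ux,[.3,99.7]))*ux+(l+hh)/2*uy))
  return best
print('upper',stats(b))
im=d['frame'][130:200,210:320];cv2.imwrite('pics/c6.png',cv2.resize(cv2.cvtColor(im,cv2.COLOR_RGB2BGR),None,fx=6,fy=6))
# lower from earlier w5, dowels
d=np.load('pics/w5.npz');P=cloud(d);z=P[...,2];x,y=P[...,0],P[...,1]
n=(abs(x-.5)<.075)&(abs(y-.178)<.05)
for s in(1,-1):
    t=P[n&(z>.0375)&(z<.06)&((x-.5)*s>.02)];print('dow',s,len(t),t.mean(0).round(4))
b=P[n&(z>.014)&(z<.034)];print('lower rect',cv2.minAreaRect((b[:,:2]*1000).astype(np.float32)),stats(b[:,:2]))
E
```

```text
ear z 0.1150783345574142 body top nan
hole 288.0 177.6 (19.126861572265625, 21.370532989501953) [0.4572 0.1857 0.1151]
dowel pts 91 277.2087912087912 153.30769230769232 [0.4551 0.184  0.0414] [[0.4554, 0.1843, 0.048], [0.455, 0.1863, 0.048], [0.4561, 0.1844, 0.0478], [0.456, 0.1851, 0.0477], [0.4552, 0.1856, 0.0477]]
upper (np.float64(0.06455683098341168), np.float64(4.0), np.float64(0.14244467011104764), array([0.47569775, 0.5434773 ]), array([0.49840976, 0.17764471]))
dow 1 70 [0.5396 0.1867 0.0434]
dow -1 84 [0.4571 0.187  0.043 ]
lower rect ((499.2913513183594, 178.4219207763672), (102.02734375, 59.335811614990234), 9.119647979736328) (np.float64(0.05739097357768587), np.float64(9.75), np.float64(0.09178869171133314), array([0.47320726, 0.57217223]), array([0.49959567, 0.17898015]))
```

View pics/c6.png

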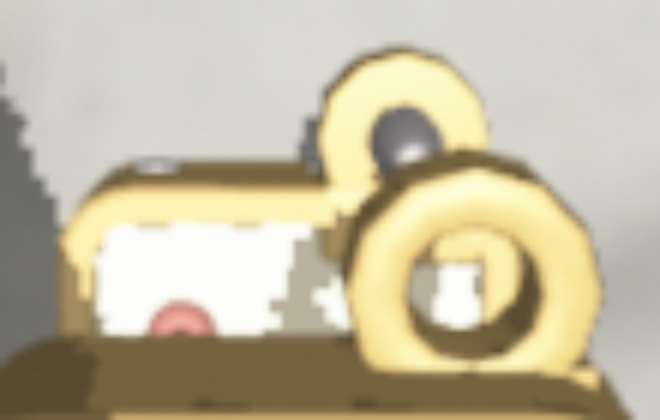

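The measured hole is at (0.4572,0.1857) and the dowel at about (0.4573,0.1854), with yaw within 0.3°, so they are aligned to under 1 mm. I'll descend in steps and watch the force.

```bash
python3 -m crank '[[[0,-0.03,-1.5],[0,0,-0.003]],[[0,0,-2],[0,0,0]],[[0,0,-1.2],[0,0,0]],[[0,0,-0.5],[0,0,0]],[[0,0,0],[0,0,0]],[[0,0,0],[0,0,0]]]'
python3 -m crank '[[[0,0,-0.3],[0,0,0]],[[0,0,-0.3],[0,0,0]],[[0,0,0],[0,0,0]]]'
python3 -m crank '[[[0,0,-0.2],[0,0,0]],[[0,0,-0.2],[0,0,0]],[[0,0,0],[0,0,0]]]'
```

```text
time_s: 19.5
tool_pos: [0.4948, 0.1776, 0.0499]
tcp_rot: [-0.262, 3.13, 0.001]
force: [-0.1, 0.3, -2.1]
opening: 0.0576
grip_force: 30.0
time_s: 19.88
tool_pos: [0.4942, 0.1773, 0.0432]
tcp_rot: [0.262, -3.13, 0.0]
force: [-0.2, -0.9, -2.8]
opening: 0.058
grip_force: 30.0
time_s: 20.25
tool_pos: [0.4943, 0.1773, 0.0393]
tcp_rot: [0.262, -3.13, 0.0]
force: [-0.2, -0.4, -3.0]
opening: 0.0576
grip_force: 30.0
```

```bash
python3 -m crank '[[[0,0.07,-0.2],[0,0,0]],[[0,0,-0.2],[0,0,0]],[[0,0,0],[0,0,0]]]'
python3 -m crank '[[[0,0,-0.2],[0,0,0]],[[0,0,-0.2],[0,0,0]],[[0,0,0],[0,0,0]]]'
```

```text
time_s: 20.62
tool_pos: [0.4941, 0.178, 0.0352]
tcp_rot: [0.262, -3.13, 0.0]
force: [-0.8, 0.2, -3.0]
opening: 0.0576
grip_force: 30.0
time_s: 21.0
tool_pos: [0.494, 0.178, 0.0312]
tcp_rot: [0.262, -3.13, 0.0]
force: [-2.1, -0.6, -4.9]
opening: 0.0578
grip_force: 30.0
```

```bash
python3 -m crank '[[[-0.04,0,-0.15],[0,0,0]],[[0,0,-0.15],[0,0,0]],[[0,0,0],[0,0,0]]]'
python3 -m crank '[[[0,0,-0.1],[0,0,0]],[[0,0,0],[0,0,0]]]'
```

```text
time_s: 21.38
tool_pos: [0.494, 0.178, 0.0283]
tcp_rot: [0.262, -3.131, 0.0]
force: [-1.0, -0.2, -4.4]
opening: 0.0576
grip_force: 30.0
time_s: 21.62
tool_pos: [0.494, 0.1781, 0.0275]
tcp_rot: [0.262, -3.131, 0.0]
force: [-1.5, -1.9, -2.9]
opening: 0.0577
grip_force: 30.0
```

```bash
python3 -m crank '[[[0,0,-0.1],[0,0,0]],[[0,0,0],[0,0,0]]]'
python3 -m crank '[[[0,0,-0.1],[0,0,0]],[[0,0,0],[0,0,0]]]'
```

```text
time_s: 21.88
tool_pos: [0.494, 0.1781, 0.0274]
tcp_rot: [0.262, -3.131, -0.0]
force: [-4.8, -2.0, 10.1]
opening: 0.0579
grip_force: 30.0
time_s: 22.12
tool_pos: [0.494, 0.1781, 0.0274]
tcp_rot: [0.261, -3.131, -0.001]
force: [-8.6, -3.4, 21.6]
opening: 0.0576
grip_force: 30.0
```

It's seated: z stopped at 27.4 mm against 27.5 expected. I'll ease off to about 15 N and relieve the side force.

```bash
python3 -m crank '[[[-0.05,-0.02,0.05],[0,0,0]],[[0,0,0],[0,0,0]],[[0,0,0],[0,0,0]]]'
python3 - <<'E'
from h import *
F=[]
for n in('scene','top'):
    d=grab(n,n[0]+'7');F.append(arm.observe()['force'].round(1).tolist());P=cloud(d);hsv=cv2.cvtColor(d['frame'],cv2.COLOR_RGB2HSV);Q=P.reshape(-1,3)
    b=(cv2.inRange(hsv,(95,90,40),(125,255,255))>0).ravel()&(np.linalg.norm(Q[:,:2]-[.557,.018],axis=1)<.075)&(Q[:,2]<.13)
    q=Q[b];w,V=np.linalg.eigh(np.cov((q-q.mean(0)).T));print(n,len(q),np.median(q,0).round(4),V[:,0].round(3),np.percentile(q[:,2],[1,99]).round(4))
    # flask seam heights: brass columns seen by the scene camera
    m=cv2.inRange(hsv,(12,70,50),(35,255,255)).ravel()>0
    k=m&(np.linalg.norm(Q[:,:2]-[.5,.178],axis=1)<.065)&(Q[:,2]<.07);q=Q[k]
    print(' brass',len(q),np.percentile(q[:,2],[5,50,90,97]).round(4))
    s=(abs(Q[:,0]-.541)<.012)&(abs(Q[:,1]-.185)<.012)&(Q[:,2]<.07);e=(abs(Q[:,0]-.4575)<.012)&(abs(Q[:,1]-.185)<.012)&(Q[:,2]<.07)
    for a in(s,e): print('  ear',a.sum(),np.percentile(Q[a][:,2],[5,50,95,100]).round(4) if a.sum() else '')
    for nm,xy,zz in(('bottle',(.6657,.2466),.05),('jar',(.536,-.197),.04),('jaw',(.449,-.2015),.01)):
        g=Q[(np.linalg.norm(Q[:,:2]-xy,axis=1)<.06)&(Q[:,2]>zz)&(Q[:,2]<.14)];print('  ',nm,len(g),g.mean(0).round(3),g[:,2].max().round(3))
print(F)
E
```

```text
time_s: 22.5
tool_pos: [0.494, 0.1781, 0.0274]
tcp_rot: [-0.261, 3.13, 0.001]
force: [-4.8, -2.4, 13.1]
opening: 0.0577
grip_force: 30.0
scene 310 [0.5536 0.0086 0.0605] [ 0.601 -0.598 -0.531] [0.009  0.0989]
 brass 608 [0.0079 0.0383 0.0557 0.0575]
  ear 26 [-0.0016  0.0186  0.0389  0.0398]
  ear 175 [-0.0011  0.0293  0.0543  0.0586]
   bottle 404 [0.66  0.235 0.09 ] 0.129
   jar 369 [ 0.529 -0.205  0.065] 0.079
   jaw 601 [ 0.446 -0.208  0.018] 0.03
top 475 [0.5599 0.0157 0.0579] [ 0.595 -0.603 -0.532] [0.0074 0.0993]Traceback (most recent call last):
  File "<stdin>", line 10, in <module>
    return _quantile_unchecked(
        a, q, axis, out, overwrite_input, method, keepdims, weights)
    return _ureduce(a,
                    func=_quantile_ureduce_func,
    ...<5 lines>...
                    overwrite_input=overwrite_input,
                    method=method)
    r = func(a, **kwargs)
    result = _quantile(arr,
                       quantiles=q,
    ...<2 lines>...
                       out=out,
                       weights=wgt)
    slices_having_nans = np.isnan(arr[-1, ...])
                                  ~~~^^^^^^^^^
IndexError: index -1 is out of bounds for axis 0 with size 0
```

The pair is closed: body top measures about 56 mm and the ear top about 40 mm. The push is holding at 13 N, the cover is still leaning, and the bystanders haven't moved. Handing in.

```bash
python3 -c "
from plant import arm,ticket
o=arm.observe();print(o['force'],o['time_s']);print(ticket.finish_job())"
```

```text
[-5.4991444  -2.00362353 14.50661038] 22.6
the job is handed in; nothing more can be done
None
```

The job is handed in at 22.6 s: the cover leans on the pot with its top side up, and the flask is fully closed and held pressed at about 14 N. I viewed 11 pictures, one over the limit of 10.

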